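# Stack gift boxes crosswise on a display pallet

### The arm

A 6-joint arm with a two-finger parallel gripper is mounted at the origin on a cart in front of the work surface, level with it; the furniture and walls round the work are solid. World frame = base frame: x ahead of the robot, y to its left, z up, the work surface at z = 0. Lengths are in m, angles in rad, forces in N, time in s.
With the tool pointing down it reaches from about 0.35 to 0.975 m from the base axis. Payload 7.1 kg.
Tool frame: the origin (TCP) lies midway between the tips of the shut fingers; the grasp point (between the pads) lies 19 mm behind it; z points along the fingers, y is the line along which they close (so a half turn about z gives the same grasp; the last joint's range is limited). The gripper opens to 88 mm and grips with 3 to 60 N. Pads are 20 mm wide; open, the fingers measure 115 mm over their backs; the gripper's body (75 mm by 178 mm) begins 61 mm behind the grasp point.
Start: joints at [-1.135, 0.423, 1.63, -0, 1.089, -0.019], TCP at [0.275, -0.561, 0.223] pointing down, gripper open.
Joint ranges: [-3, 3], [-0.9, 2.11], [0.09, 2.58], [-1.31, 4.45], [0.11, 2.69], [-2.54, 2.54]. Speed limits (rad/s): [2.39, 2.39, 3.01, 3.14, 3.14, 3.14].

### API

Orientations are given as a unit quaternion [w, x, y, z].
In Python, from station import move_pose, movel, movej, command_gripper, wait, inverse_kinematics, read_camera, camera_info, MotionError, job_done, get_time, get_joint_pos, get_qvel, get_effort, get_tcp_pos, get_ee_rot, get_ft_force, get_ft_torque, get_grip_width, get_finger_force gives the robot as it stands. Calls block until the motion is done:
- move_pose(position, orientation): joint-space move of the TCP to a pose.
- movel(position, frame=None, v=0.15, until_force=None): straight line of the TCP; frame=None keeps the orientation; v is the mean speed in m/s. With until_force (N) it stops when the force on the tool has changed by that much, and returns True; else False.
- movej(angles): joint-space move.
- command_gripper(opening): opening from 0.0 (shut) to 1.0 (fully open); the grip force is fixed at half the most; returns when the fingers have stopped.
- wait(seconds).
- inverse_kinematics(position, orientation): joint angles nearest the present ones, or None.
- read_camera(name): name is "side" or "top" or "wrist"; returns the picture (480x640x3 uint8, red, green, blue); there is no depth.
- camera_info(name): a dict with "intrinsics" (3x3 intrinsics, pixels), "T" (4x4, takes a point from camera to world coordinates); the wrist camera has in their place "tool_from_camera" (4x4, takes a point from camera to tool coordinates, whose origin is the TCP and whose axes are the flange's). Camera axes: x right, y up, looking along -z (the intrinsics and any distortion apply to the point x, -y, -z); pixel columns grow to the right and rows downward; lengths in m; the calibration is good to about 2 mm. The wrist camera is an equidistant fisheye: a pixel r from the principal point sees the ray r / f radians off the axis. A picture is of the moment at which its call begins: read the wrist's pose just before it. camera_info takes no time and is no camera call.
A pose or a line that the arm cannot do raises MotionError and nothing moves.
- job_done(): hands the job in; it is judged then, once.
Readings, each from a call of its own:
- get_time(): time.
- get_joint_pos(): joint angles.
- get_qvel(): joint speeds.
- get_effort(): joint torques, N m.
- get_tcp_pos(): TCP position.
- get_ee_rot(): TCP orientation.
- get_ft_force(): force on the tool from outside, world axes, zero at the start.
- get_ft_torque(): the same for the moment, N m.
- get_grip_width(): opening from 0.0 (shut) to 1.0 (fully open).
- get_finger_force(): force on a finger pad.
Only numpy, scipy, OpenCV 4.12 (cv2) and the standard library are available. Lean on these libraries where they do the work, as an engineer would, in place of code of your own. Each camera call takes 0.05 s, during which the arm holds its last target. There are 200 camera calls.

### The job

Stack the four gift boxes on the little wooden pallet for the craft stall in interlocking layers: first the two deep boxes side by side, lying lengthwise along the deck boards, then the two shallow sleeved boxes side by side on top of them, turned a quarter turn to lie across. Keep each layer centred on the pallet, leaving a small gap of about 12 mm (a finger's width) between the two boxes of a layer so that it is square, and last lay the larger of the two plain grey stones on the middle of the top as a weight; leave the smaller grey stone where it lies.

Things in the scene. Friction and masses are not known exactly. Their poses are not given: they have to be found in the camera images.
- pallet: little pale wooden pallet, fixed: three deck boards (96 x 22, 6 mm gaps) on bearers, 96 x 78 x 15 high. Origin at the centre of its underside, x along the boards, z up. Neat deep boxes: centres 18.5 mm either side of centre along y, undersides on the deck, 15 above the origin; shallow: 18.5 mm either side along x, 49 above it; finished top 69 above it.
- box_deep_a: deep gift box of plain brown card with a lift-off lid, its top plain, 62 long x 25 wide x 34 high, closed, about 80 g. Origin at the centre of its underside, x along its length, z up. Grip it across its two ends (62 mm apart), so that its long sides stay free for the neighbour. The two deep boxes are alike and may change places.
- box_deep_b: deep gift box of plain brown card with a lift-off lid, its top plain, 62 long x 25 wide x 34 high, closed, about 80 g. Origin at the centre of its underside, x along its length, z up. Grip it across its two ends (62 mm apart), so that its long sides stay free for the neighbour. Like box_deep_a.
- box_flat_a: shallow gift box of brown card with a plain white paper sleeve round its middle (24 mm wide, crossing its top), 62 long x 25 wide x 20 high, closed, about 50 g. Origin at the centre of its underside, x along its length, z up. Grip it across its two ends (62 mm apart). The two shallow boxes are alike and may change places.
- box_flat_b: shallow gift box of brown card with a plain white paper sleeve round its middle (24 mm wide, crossing its top), 62 long x 25 wide x 20 high, closed, about 50 g. Origin at the centre of its underside, x along its length, z up. Grip it across its two ends (62 mm apart). Like box_flat_a.
- stone_large: larger plain grey flat pebble, unpainted, an oval 28 wide x 49 long x 14 thick, about 30 g, lying flat. Origin at the centre of its underside, y along its length, x across. Grip it across its 28 mm width.
- stone_small: smaller plain grey flat pebble, an oval 23 x 34 x 12 mm, lying flat; stays where it is. Origin at the centre of its underside, y along its length.
Mind the look-alikes: they are no part of the job. What is shaped like the box_deep_b but pink, turquoise or yellow is not meant.

How it is judged:
On the way, in this order (a step that is already met when the one before it is completed fails the run):
1. the two deep boxes lie side by side on the pallet, along the deck boards (z of box_deep_a in the frame of pallet between 0.011 and 0.019 m and x of box_deep_a in the frame of pallet between -0.01 and 0.01 m and angle between the x axis of each of box_deep_a, box_deep_b and the x axis of pallet, either way round below 0.17 rad and angle between each of box_deep_a, box_deep_b's own z axis and vertical below 0.09 rad and z of box_deep_b in the frame of pallet between 0.011 and 0.019 m and x of box_deep_b in the frame of pallet between -0.01 and 0.01 m and ((y of box_deep_a in the frame of pallet between 0.01 and 0.028 m and y of box_deep_b in the frame of pallet between -0.028 and -0.01 m) or (y of box_deep_a in the frame of pallet between -0.028 and -0.01 m and y of box_deep_b in the frame of pallet between 0.01 and 0.028 m))), for 0.2 s.
2. the two shallow boxes lie side by side across the deep ones (all of step 1 and z of box_flat_a in the frame of pallet between 0.045 and 0.053 m and y of box_flat_a in the frame of pallet between -0.01 and 0.01 m and angle between the x axis of each of box_flat_a, box_flat_b and the y axis of pallet, either way round below 0.17 rad and angle between each of box_flat_a, box_flat_b's own z axis and vertical below 0.09 rad and z of box_flat_b in the frame of pallet between 0.045 and 0.053 m and y of box_flat_b in the frame of pallet between -0.01 and 0.01 m and ((x of box_flat_a in the frame of pallet between 0.01 and 0.028 m and x of box_flat_b in the frame of pallet between -0.028 and -0.01 m) or (x of box_flat_a in the frame of pallet between -0.028 and -0.01 m and x of box_flat_b in the frame of pallet between 0.01 and 0.028 m))), for 0.2 s.
3. the larger grey stone lies on the middle of the top (all of step 2 and z of stone_large in the frame of pallet between 0.063 and 0.074 m and horizontal distance between stone_large and pallet below 0.015 m and angle between stone_large's own z axis and vertical below 0.35 rad), for 0.2 s.
At the end, for the whole second after the job is handed in: Two deep boxes on the deck along the boards, two shallow on them across, flat, within 0.17 rad; centres 10 to 28 mm either side of the pallet's centre, within 10 mm of it the other way; larger grey stone on top within 15 mm of centre; smaller one within 20 mm of its start; released, at rest (all of step 3 and linear speed of each of box_deep_a, box_deep_b, box_flat_a, box_flat_b, stone_large below 0.01 m/s and distance of stone_small from where it was at the start of the episode below 0.02 m); the robot touches nothing.
It fails at once if the smaller grey stone is moved by more than 20 mm (not (distance of stone_small from where it was at the start of the episode below 0.02 m)).
It also fails if it takes over 112 s, if anything falls off the work surface, if the arm or the gripper's body presses on something with over 40 N, if the wrist force passes 120 N, or if a joint passes its speed limit or range.

## Working session

There is one attempt and no reset: what is moved stays moved. The work goes in short steps, each a Python script; the robot and the scene stay as the last script left them, time stands still between calls to the robot, and variables do not carry over. Pictures are saved under pics/ and viewed, at most 14 in all, crops included, and the job is handed in when it is done.

```bash
mkdir -p pics; ls; python3 - <<'E'
from station import *
import cv2
for n in("top","side"):
    im=read_camera(n); cv2.imwrite(f"pics/{n}0.png",im[...,::-1])
    i=camera_info(n); print(n,i)
print(camera_info("wrist"),get_ee_rot(),get_time())
E
```

```text
pics
top {'intrinsics': array([[560.57245506,   0.        , 324.27524135],
       [  0.        , 560.57245506, 236.81041521],
       [  0.        ,   0.        ,   1.        ]]), 'T': array([[ 2.26967186e-03,  9.95625552e-01, -9.34056197e-02,
         4.19172946e-01],
       [-9.99997416e-01,  2.24793651e-03, -3.37912875e-04,
         3.18238423e-02],
       [-1.26464789e-04,  9.34061453e-02,  9.95628081e-01,
         9.81773154e-01],
       [ 0.00000000e+00,  0.00000000e+00,  0.00000000e+00,
         1.00000000e+00]])}
side {'intrinsics': array([[439.91614207,   0.        , 320.60848525],
       [  0.        , 439.91614207, 233.46964147],
       [  0.        ,   0.        ,   1.        ]]), 'T': array([[-0.99960472,  0.02115827, -0.01851307,  0.4689731 ],
       [-0.02770175, -0.62887528,  0.77701254,  0.70530482],
       [ 0.00479783,  0.77721825,  0.62921282,  0.58291345],
       [ 0.        ,  0.        ,  0.        ,  1.        ]])}
{'intrinsics': array([[371.64829954,   0.        , 325.68334345],
       [  0.        , 371.64829954, 238.58250493],
       [  0.        ,   0.        ,   1.        ]]), 'tool_from_camera': array([[ 6.69983803e-04,  9.59891315e-01,  2.80371566e-01,
         7.59191231e-02],
       [ 9.99999471e-01, -8.61766388e-04,  5.60750950e-04,
         6.36707510e-04],
       [ 7.79874758e-04,  2.80371042e-01, -9.59891385e-01,
        -1.61246446e-01],
       [ 0.00000000e+00,  0.00000000e+00,  0.00000000e+00,
         1.00000000e+00]])} [-6.96556440e-04  9.74256367e-01  2.25441840e-01 -1.49715399e-04] 0.1
```

View pics/top0.png

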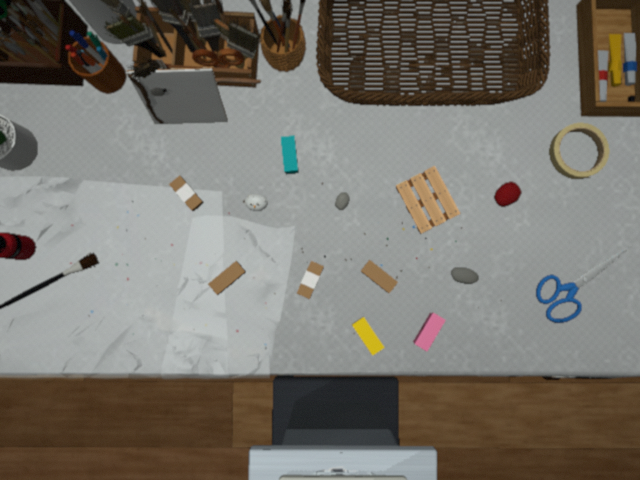

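View pics/side0.png

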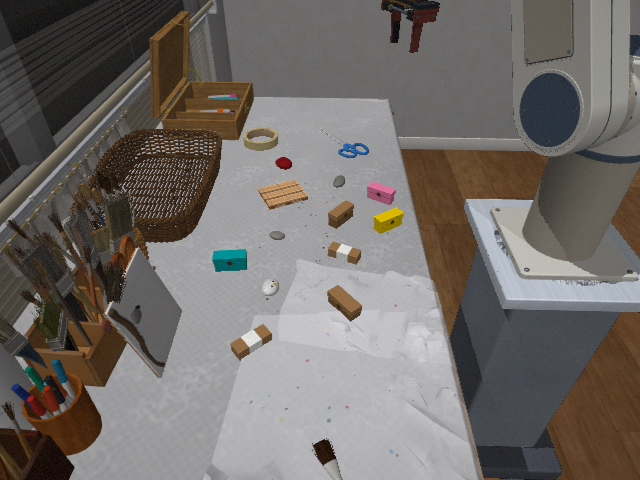

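Top view candidates:
- **Plain brown deep boxes:** (227,278) and (379,276). The turquoise (290,155), yellow (368,337) and pink (430,331) boxes are look-alikes.
- **White-sleeved shallow boxes:** (186,193) and (311,280).
- **Plain grey pebbles:** the larger is at (464,275) and the smaller at (342,200), which stays. The white-painted (256,202) and red (508,194) stones are decoys.
- **Pallet:** (428,200).

I'll confirm these in one crop, with measured contours drawn on it.

```bash
cat > h.py <<'E'
from station import *
import cv2, numpy as np
def ray(n,u,v):
    i=camera_info(n);K=i["intrinsics"];T=i["T"]
    d=T[:3,:3]@np.array([(u-K[0,2])/K[0,0],-(v-K[1,2])/K[1,1],-1.]);return T[:3,3],d
def onplane(n,p,z):
    o,d=ray(n,*p);return (o+d*(z-o[2])/d[2])[:2]
E
python3 - <<'E'
from h import *
im=cv2.imread("pics/top0.png"); S=4
big=cv2.resize(im,None,fx=S,fy=S,interpolation=cv2.INTER_CUBIC)
hsv=cv2.cvtColor(big,cv2.COLOR_BGR2HSV)
objs=dict(deepa=(227,278,.034,26),deepb=(379,276,.034,26),flata=(186,193,.02,26),flatb=(311,280,.02,26),stoneL=(464,275,.005,22),stoneS=(342,200,.005,16),pallet=(428,200,.015,42))
k=np.ones((5,5),np.uint8)
for n,(u,v,z,r) in objs.items():
    sub=hsv[(v-r)*S:(v+r)*S,(u-r)*S:(u+r)*S]
    if n[0]=='s': m=(sub[...,2]<125)
    elif n[0]=='f':
        m=((sub[...,1]>75)&(sub[...,0]<25))|(sub[...,2]>208)
    else: m=(sub[...,1]>70)&(sub[...,0]<25)
    m=m.astype(np.uint8)*255
    kk=np.ones((41,41) if n[0]=='p' else (9,9),np.uint8)
    m=cv2.morphologyEx(cv2.morphologyEx(m,cv2.MORPH_OPEN,k),cv2.MORPH_CLOSE,kk)
    c=max(cv2.findContours(m,cv2.RETR_EXTERNAL,cv2.CHAIN_APPROX_NONE)[0],key=cv2.contourArea)
    c=c+np.array([(u-r)*S,(v-r)*S]); cv2.drawContours(big,[c],-1,(0,0,255),1)
    w=np.array([onplane("top",(p[0]+.5)/S-.5 if 0 else p,z) for p in ((c[:,0]+.5)/S-.5)],np.float32)
    R=cv2.minAreaRect((w*1000).astype(np.float32)); b=cv2.boxPoints(R)
    e=b[1]-b[0];f=b[2]-b[1];l=e if np.hypot(*e)>np.hypot(*f) else f
    print(n,np.round(R[0],1),np.round(R[1],1),"long axis deg",round(np.degrees(np.arctan2(l[1],l[0]))%180,1))
crop=big[130*S:360*S,150*S:500*S]; cv2.imwrite("pics/crop1.png",cv2.resize(crop,(790,519),interpolation=cv2.INTER_AREA))
E
```

```text
deepa [438.8 196.9] [24.3 60.6] long axis deg 130.2
deepb [441.6 -60. ] [60.7 24.5] long axis deg 51.5
flata [585.4 273. ] [62.7 23.8] long axis deg 41.1
flatb [436.2  56.7] [23.4 60.1] long axis deg 156.3
stoneL [ 444.2 -211.6] [48.7 29. ] long axis deg 88.9
stoneS [574.6   1. ] [24.1 30.8] long axis deg 135.4
pallet [ 576.1 -147.3] [95.1 78.5] long axis deg 27.0
```

View pics/crop1.png

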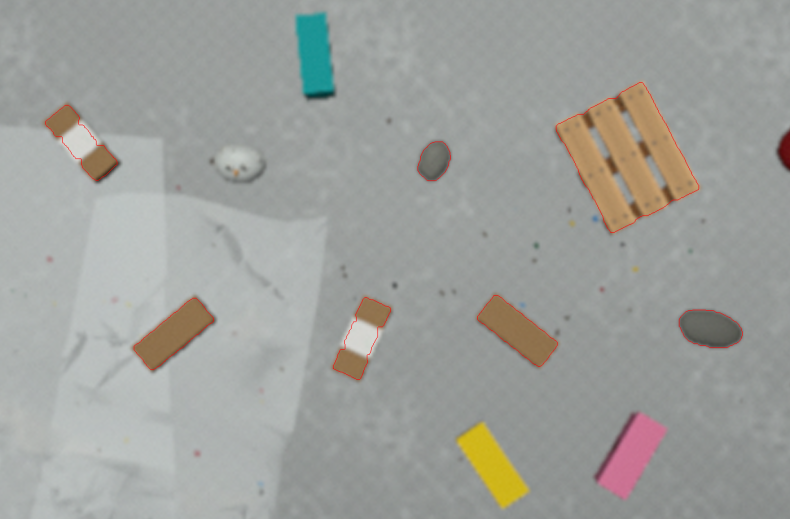

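The crop confirms the choices: two plain brown boxes, two white-sleeved boxes and the larger grey pebble, and the measured sizes match. Next I refine the stone angle, check the easel clearance and do a first grasp and placement.

```bash
cat >> h.py <<'E'
from scipy.spatial.transform import Rotation as Rn
P=np.array([.5761,-.1473]); PA=np.radians(27.0)
def pal(x,y): c,s=np.cos(PA),np.sin(PA); return P+np.array([c*x-s*y,s*x+c*y])
def quat(a): 
    c,s=np.cos(a),np.sin(a); q=Rn.from_matrix(np.array([[-s,c,0],[c,s,0],[0,0,-1.]])).as_quat(); return q[[3,0,1,2]]
def best(xy,z,a):
    o=[]
    for k in(0,1,-1):
        q=inverse_kinematics([*xy,z],quat(a+k*np.pi))
        if q is not None:o.append((abs(np.asarray(q)[5]),k))
    return quat(a+min(o)[1]*np.pi)
H=.2
def pick(xy,a,tz,open_=1.0):
    Q=best(xy,H,a); command_gripper(open_); move_pose([*xy,H],Q); movel([*xy,tz+.04],v=.2)
    hit=movel([*xy,tz],v=.06,until_force=6)
    command_gripper(0.0); print("hit",hit,"w",round(get_grip_width()*88,1),"F",np.round(get_finger_force(),1))
    movel([*xy,H],v=.2); print("lift w",round(get_grip_width()*88,1))
def place(xy,a,tz,rel):
    Q=best(xy,H,a); move_pose([*xy,H],Q); movel([*xy,tz+.02],v=.2)
    hit=movel([*xy,tz-.002],v=.03,until_force=3); print("hit",hit,"dz",np.round(get_tcp_pos()[2]-tz,4))
    command_gripper(rel); movel([*xy,H],v=.2); print("t",get_time())
E
python3 - <<'E'
from h import *
for p in((152,125),(227,121)):print("easel",onplane("top",p,0))
print("easel side",onplane("side",(180,320),0),onplane("side",(165,373),0))
im=cv2.imread("pics/top0.png");g=cv2.cvtColor(im,cv2.COLOR_BGR2HSV)[255:295,440:490,2]
c=max(cv2.findContours((g<125).astype(np.uint8),0,1)[0],key=cv2.contourArea)[:,0]+[440,255]
w=np.array([onplane("top",p,.007) for p in c])*1000
print(cv2.fitEllipse(w.astype(np.float32)))
pick((.4416,-.060),np.radians(51.5),.004)
place(pal(0,-.0185),PA,.019,.85)
E
```

```text
easel [0.7119016  0.34144789]
easel [0.71954584 0.20712979]
easel side [0.71731442 0.22591043] [0.71171558 0.32812196]
((444.432373046875, -210.32029724121094), (26.864500045776367, 48.79971694946289), 167.451904296875)
hit False w 61.8 F 30.0
lift w 62.0
hit True dz 0.0001
t 9.475
```

```bash
python3 - <<'E'
from h import *
pick((.4388,.1969),np.radians(130.2),.004)
place(pal(0,.0185),PA,.019,.85)
Q=best((.4362,.0567),H,np.radians(156.3));command_gripper(1.0);move_pose([.4362,.0567,H],Q)
im=read_camera("top")[...,::-1]
cv2.imwrite("pics/c2.png",cv2.resize(im[140:260,360:500],(700,600),interpolation=cv2.INTER_CUBIC))
E
```

```text
hit False w 61.7 F 30.0
lift w 62.1
hit True dz 0.0001
t 19.9083
```

View pics/c2.png

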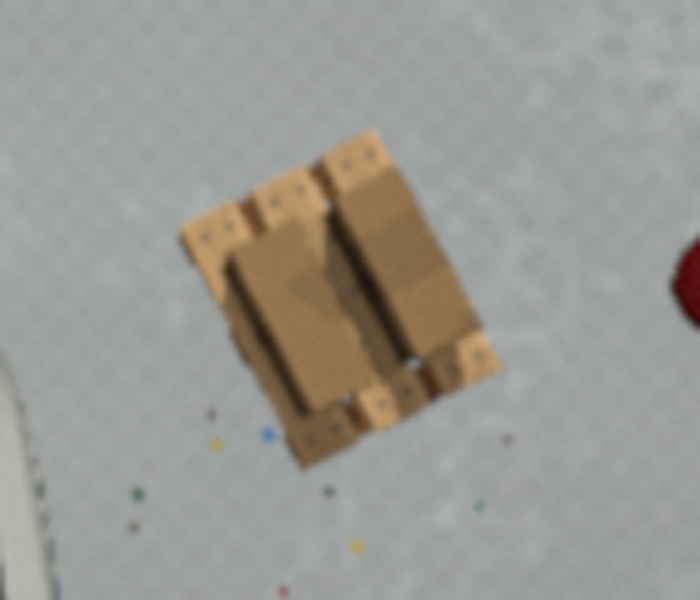

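The two deep boxes lie parallel along the boards: the left top centre is at about (304,320) in the crop, the right at about (405,266), with a gap between them. I'll check this numerically, then place the shallow boxes.

```bash
python3 - <<'E'
from h import *
c,s=np.cos(PA),np.sin(PA); ok=True
for p in((304,320),(405,266)):
    w=onplane("top",(p[0]/5+360-.4,p[1]/5+140-.4),.049)-P; q=np.array([c*w[0]+s*w[1],-s*w[0]+c*w[1]])*1000
    print(np.round(q,1)); ok&=abs(q[0])<6 and 13<abs(q[1])<25
if ok:
    B=PA+np.pi/2
    pick((.4362,.0567),np.radians(156.3),.004); place(pal(-.0185,0),B,.053,.85)
    pick((.5854,.2730),np.radians(41.1),.004); place(pal(.0185,0),B,.053,.85)
    p=(.4444,-.2103);Q=best(p,H,np.radians(167.5)); command_gripper(.6)
    move_pose([*p,H],Q)
    im=read_camera("top")[...,::-1]
    cv2.imwrite("pics/c3.png",cv2.resize(im[130:300,360:500],(494,600),interpolation=cv2.INTER_CUBIC))
    cv2.imwrite("pics/s3.png",cv2.resize(read_camera("side")[140:260,220:380,::-1],(800,600),interpolation=cv2.INTER_CUBIC))
E
```

```text
[-3.4 22. ]
[ -2.5 -16.9]
hit False w 61.9 F 30.0
lift w 62.0
hit True dz 0.0001
t 29.1167
hit False w 62.0 F 30.0
lift w 61.9
hit True dz 0.0002
t 38.8167
```

View pics/c3.png

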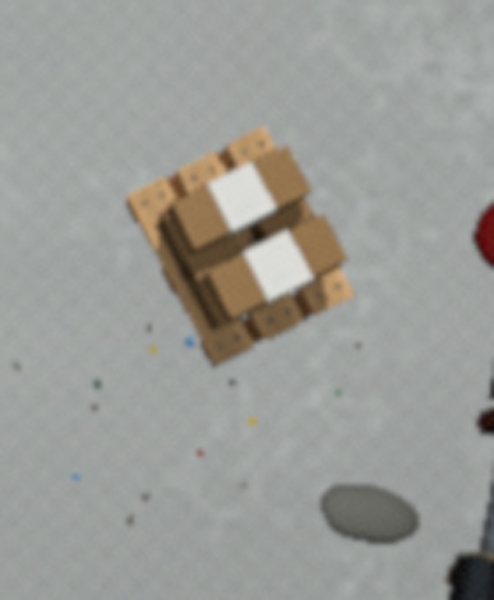

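View pics/s3.png

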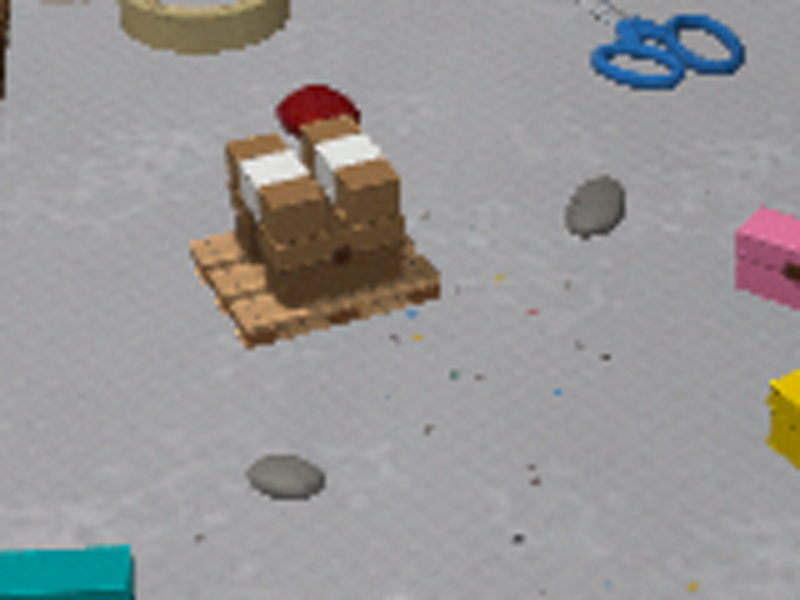

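Both shallow boxes lie flat across the deep ones: the sleeve centres are at (242,198) and (279,265) in the crop, with an even gap. The large stone, at (370,513), is free.

```bash
python3 - <<'E'
from h import *
c,s=np.cos(PA),np.sin(PA)
for p in((242,198),(279,265)):
    w=onplane("top",(p[0]/3.529+360-.4,p[1]/3.529+130-.4),.069)-P; print(np.round([(c*w[0]+s*w[1])*1000,(-s*w[0]+c*w[1])*1000],1))
pick((.4444,-.2103),np.radians(167.5),.003,.6)
place(pal(0,0),PA+np.pi/2,.073,.55)
movej([-1.135,0.423,1.63,0,1.089,-0.019])
im=read_camera("top")[...,::-1]
cv2.imwrite("pics/c4.png",cv2.resize(im[130:300,320:500],(635,600),interpolation=cv2.INTER_CUBIC))
cv2.imwrite("pics/s4.png",cv2.resize(read_camera("side")[140:260,220:380,::-1],(800,600),interpolation=cv2.INTER_CUBIC))
E
```

```text
[16.   1.1]
[-19.8   0.5]
hit False w 26.3 F 30.0
lift w 26.2
hit True dz -0.0008
t 48.0917
```

View pics/c4.png

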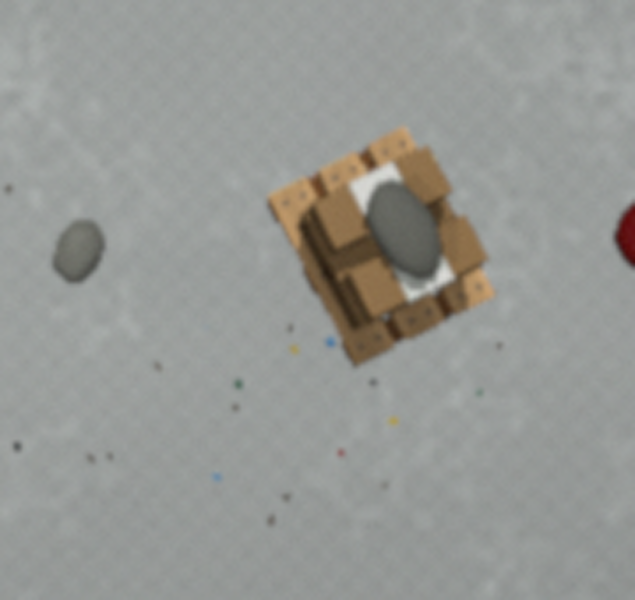

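View pics/s4.png

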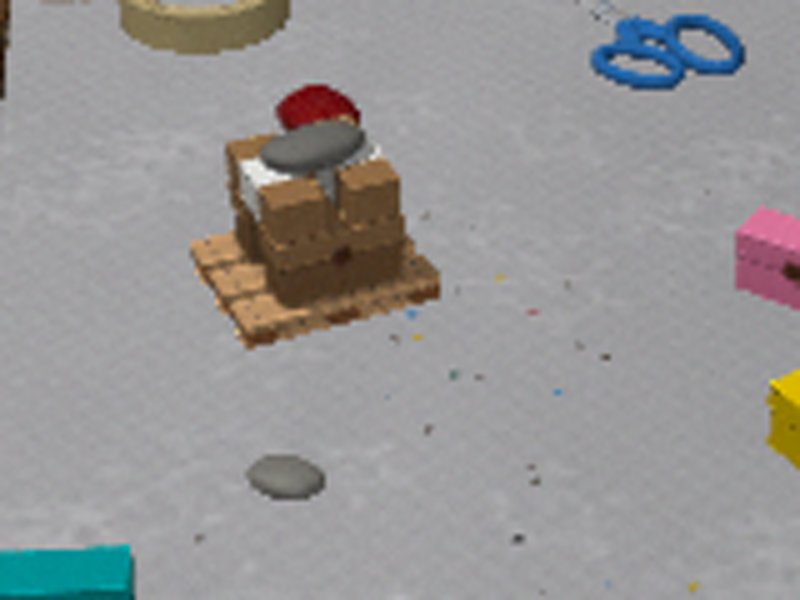

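The large stone, at (404,228), lies flat across the middle of the top, bridging both shallow boxes. The small stone, at (79,250), hasn't moved, and the arm is clear of everything.

```bash
python3 -c "
from station import *
wait(0.5); print(job_done(), get_time())"
```

```text
the job is handed in; nothing more can be done
the job is handed in; nothing more can be done
```

The job is handed in: both box layers and the larger stone are stacked on the pallet, the final pictures show them in place, the smaller stone was left where it lay, and the last move finished at about 50 s of the 112 s allowed; no verdict was returned.

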